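# Feel which crate is packed and sort it from the empties

### The arm

A 6-joint arm with a two-finger parallel gripper is mounted at the origin on the work surface. World frame = base frame: x ahead of the robot, y to its left, z up, the work surface at z = 0. Lengths are in m, angles in degrees, forces in N, time in s.
With the tool pointing down it reaches from about 0.25 to 0.725 m from the base axis. Payload 9.7 kg.
Tool frame: the origin (TCP) lies midway between the tips of the shut fingers; the grasp point (between the pads) lies 19 mm behind it; z points along the fingers, y is the line along which they close (so a half turn about z gives the same grasp; the last joint's range is limited). The gripper opens to 85 mm and grips with 20 to 120 N. Pads are 22 mm wide; open, the fingers measure 114 mm over their backs; the gripper's body (76 mm by 85 mm) begins 54 mm behind the grasp point. The pads swing forward as they close: fully open they stand 13 mm farther back than shut.
Start: joints at [-73.568, 4.979, 10.078, 95.1, 0, 90], TCP at [0.156, -0.528, 0.231] pointing down, gripper open.
Joint ranges: [-179.16, 179.16], [-48.56, 103.87], [-65.8, 70.77], [-126.05, 130.52], [-82.76, 87.17], [-180, 180]. Speed limits (degrees/s): [127.2, 127.2, 147.25, 180, 180, 180].

### API

Orientations are given as [roll, pitch, yaw] about the fixed x, y, z axes, in that order (R = Rz(yaw) Ry(pitch) Rx(roll)).
In Python, from workcell import bot gives the robot as it stands.
- The arm moves only by the shell command python3 -m crank 'ROWS' [FORCE]. ROWS is JSON, a list of rows, each an object with "gripper": the finger opening in mm, from 0 to 85.4; "travel": the shift along the tool's x, y, z in mm, a list of three; "twist": the turn, a rotation vector about the tool's x, y, z in rad, a list of three. In form: [{"gripper": gripper, "travel": [tx, ty, tz], "twist": [rx, ry, rz]}, ...]. A call has 1 to 12 rows; each row shifts and turns the commanded pose from where the row before left it, along the tool's axes as they then stand; what a row does not reach is not made up. A row lasts 1/8 s, in which the tool goes at most 62.5 mm and 10.7 degrees, less where a joint would pass 70% of its speed; a pose out of reach is approached as far as the arm can. A call is refused whole if a number of a shift passes 62.5 or a number of a turn 0.188, either way. A call with a gripper value outside its range is refused whole. The fingers move at their own pace and stop on an object; FORCE is the grip in N (left out, the last holds). Time passes only in rows, so rows that do not move let the fingers close. It gives the time, the measured TCP pose, the force, the opening and the grip force at its end, in the units of the state.
- bot.get_obs(): the state, without advancing time (a new reading comes with each control period).
- bot.camera(name): name is "scene" or "side" or "wrist"; returns the picture (480x640x3 uint8, red, green, blue); there is no depth.
- bot.calibration(name): a dict with "vfov" (degrees; the focal length in pixels is half the picture's height over the tangent of half this angle, whatever the lens; pixels are square), "cx", "cy" (the principal point, pixels), "camera_from_world" (4x4, takes a point from world to camera coordinates). Camera axes: x right, y down, z forward; pixel columns grow to the right and rows downward; lengths in m; the calibration is good to about 2 mm. A picture is of the moment at which its call begins: read the wrist's pose just before it. calibration takes no time and is no camera call; for the wrist camera it gives the pose at the moment of the call.
- bot.job_done(): hands the job in; it is judged then, once.
The state is a dict: "time": time; "q": joint angles; "qd": joint speeds; "joint_efforts": joint torques, N m; "ee_pos": TCP position; "tcp_rot": TCP orientation; "wrist_force": force on the tool from outside, world axes, zero at the start; "torque": the same for the moment, N m; "opening": finger opening in m; "grasp_force": force on a finger pad.
Only numpy, scipy, OpenCV 4.12 (cv2) and the standard library are available. Lean on these libraries where they do the work, as an engineer would, in place of code of your own. Each camera call takes 0.05 s, during which the arm holds its last target. There are 200 camera calls.

### The job

At most one of these two look-alike crates is packed with carvings, perhaps neither: raise a crate's handle end a centimetre or so, its front edge staying on the table, and feel by the weight whether it is packed or empty. Slide a packed crate into the bay in the middle of the stop rail and an empty one to the rail anywhere outside the bay, always with the plain front end flat against the rail, set down level and let go; both crates end at the rail. Keep the crates low and nearly level all the time, bring them up to the rail gently without forcing, and leave the mug, the brush and the carved medallion alone.

Things in the scene. Friction and masses are not known exactly. Their poses are not given: they have to be found in the camera images.
- crate_a: crate A: closed plywood crate, 120 long (x), 100 wide (y), 74 high over its lid battens. Origin: centre of the underside; x points from the handle end to the plain front end, y across, z up; starts with x roughly away from the robot, turned up to 0.3 rad. The crates look the same: packed it weighs 0.70 to 0.95 kg, empty 0.18 to 0.28 kg, centred in the box; either one, or neither, is packed
- crate_b: crate B: the same as crate A in all but, perhaps, weight; origin and axes as for crate A
- crate_a_bar (a point): middle of crate A's handle: wooden bar 16 thick along the crate's y, 76 free between its side arms, turning freely on its axle, 105 behind the crate's origin, axis 58 above the table, 37 clear to the end face. Raised in a pinch from above, it tips the crate about the front underside edge, 165 ahead: it then bears about 2.5 to 3.9 N (packed) or 0.7 to 1.4 N (empty)
- crate_b_bar (a point): middle of the handle bar of crate B, just as for crate A
- crate_a_front (a point): middle of the front underside edge of crate A (the end without handle); axes as the crate's
- crate_b_front (a point): middle of the front underside edge of crate B; axes as the crate's
- rail: fixed wooden stop rail on the table beyond the crates, 700 long (y), 18 thick, 40 high, turned a little. Origin: on the table, at the middle of its face towards the robot; x points away from the robot, square into the rail, y along it. A crate against it has its origin at x = -60; outside the bay it fits with its origin 150 to 290 from the middle (y), either side
- bay (a point): middle of the bay on the rail (same point and axes as the rail's origin): two cheeks 40 high, 116 apart inside (inner faces y = +-58, outer +-72), reach 92 from the rail towards the robot; ahead of them flared lead-ins reach x = -124, 148 apart at the mouth, outer corners at y = +-90. A crate at home in it has its origin at x = -60, y = 0
- table: the fixed table top, light wood, at z = 0; crates slide on it with a friction of roughly 0.3 to 1.2
- mug: white mug, 80 wide, 90 high, a bystander near the left end; origin at the centre of its underside
- brush: paint brush lying flat, a bystander near the right end; origin under it
- medallion: carved wooden disc, 90 wide, 16 thick, a bystander lying near the left end, nearer the robot than the mug; origin at the centre of its underside
Mind the look-alikes: they are no part of the job. What is shaped like the crate_a but red is not meant. Leave any black look-alike of the crate_b alone.

How it is judged (in metres and radians):
On the way:
1. the handle end of a crate is raised about 5 mm or more, its front edge staying on the table (((angle between crate_a's own z axis and vertical above 0.03 rad and height (world z) of crate_a_front below 0.008 m) or (angle between crate_b's own z axis and vertical above 0.03 rad and height (world z) of crate_b_front below 0.008 m))), for 0.3 s.
At the end, for the whole second after the job is handed in: A packed crate (over 5 N on the table) is in the bay, within 15 mm of its middle line; an empty one (under 4 N) 120 to 315 mm along the rail from there; both with the middle of the front edge within 6 mm of the rail, square within 0.08 rad, level within 0.02 rad, at rest (((contact force between crate_a and table above 5 N and y of crate_a in the frame of rail between -0.015 and 0.015 m) or (contact force between crate_a and table below 4 N and (y of crate_a in the frame of rail between 0.12 and 0.315 m or y of crate_a in the frame of rail between -0.315 and -0.12 m))) and ((contact force between crate_b and table above 5 N and y of crate_b in the frame of rail between -0.015 and 0.015 m) or (contact force between crate_b and table below 4 N and (y of crate_b in the frame of rail between 0.12 and 0.315 m or y of crate_b in the frame of rail between -0.315 and -0.12 m))) and x of crate_a_front in the frame of rail between -0.006 and 0.006 m and angle between the x axis of each of crate_a, crate_b and the x axis of rail, either way round below 0.08 rad and angle between each of crate_a, crate_b's own z axis and vertical below 0.02 rad and linear speed of each of crate_a, crate_b below 0.01 m/s and x of crate_b_front in the frame of rail between -0.006 and 0.006 m); the robot touches nothing.
It fails at once if a crate is tipped more than 0.22 rad (angle between any of crate_a, crate_b's own z axis and vertical above 0.22 rad).
It fails at once if a crate's front edge is raised more than 30 mm (height (world z) of any of crate_a_front, crate_b_front above 0.03 m).
It fails at once if a crate is forced against the rail or its cheeks with more than 20 N (contact force between any of crate_a, crate_b and rail above 20 N).
It fails at once if the mug, the brush or the medallion is moved more than 30 mm (distance of any of mug, brush, medallion from where it was at the start of the episode above 0.03 m).
It also fails if it takes over 67 s, if anything falls off the work surface, if the arm or the gripper's body presses on something with over 40 N, if the wrist force passes 120 N, or if a joint passes its speed limit or range.

## Working session

There is one attempt and no reset: what is moved stays moved. The work goes in short steps, Python scripts to look and compute and a shell command to move; the robot and the scene stay as the last step left them, time stands still between calls to the robot, and variables do not carry over. Pictures are saved under pics/ and viewed, at most 10 in all, crops included, and the job is handed in when it is done.

```bash
ls; mkdir -p pics; python3 - <<'E'
from workcell import bot
import cv2,numpy as np
for n in ("scene","side"):
    c=bot.calibration(n); print(n,c["vfov"],c["cx"],c["cy"],np.round(c["camera_from_world"],4).tolist())
    cv2.imwrite(f"pics/{n}0.png",bot.camera(n)[:,:,::-1])
o=bot.get_obs();print(o)
E
```

```text
pics
scene 44.25009756118594 321.4166780924149 235.64604938778518 [[-0.291, 0.9566, 0.0121, 0.1577], [0.7713, 0.2421, -0.5887, -0.3889], [-0.5661, -0.162, -0.8083, 2.2122], [0.0, 0.0, 0.0, 1.0]]
side 43.60079052307919 310.6809676149719 240.8597817505589 [[-0.9798, -0.1992, -0.0155, 0.5328], [-0.1406, 0.7429, -0.6545, 0.1241], [0.1419, -0.6391, -0.7559, 1.4069], [0.0, 0.0, 0.0, 1.0]]
{'time': 0.1, 'q': array([-7.35689633e+01,  5.00845857e+00,  1.00391101e+01,  9.50995039e+01,
        7.71927400e-04,  9.00004346e+01]), 'qd': array([ 0.01399014, -0.084434  ,  0.18584279, -0.02062377, -0.0431756 ,
        0.03323091]), 'joint_efforts': array([ 5.33766961e-04, -5.21562803e+01,  4.65653872e+01,  1.61016884e-02,
       -7.62438475e-06, -8.57154561e-06]), 'ee_pos': array([ 0.15551957, -0.52734174,  0.23065011]), 'tcp_rot': array([-1.79931148e+02, -7.71404563e-04,  1.64306012e+01]), 'wrist_force': array([0.19180072, 0.06230283, 0.07227915]), 'torque': array([-0.00767939,  0.03803134,  0.01227378]), 'grasp_force': 0.0, 'opening': 0.0853640149297776}
```

View pics/scene0.png

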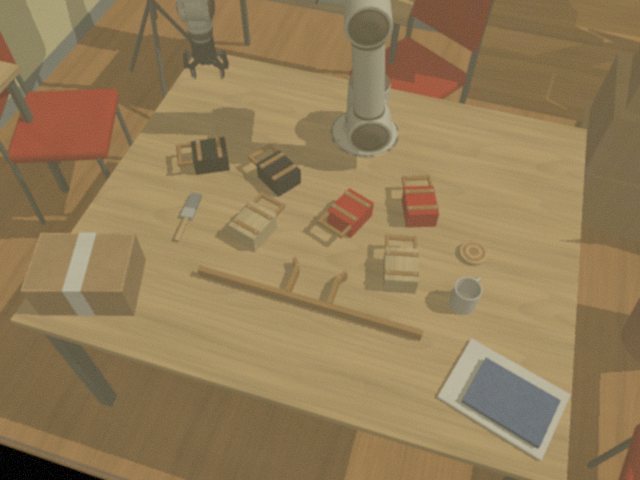

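View pics/side0.png

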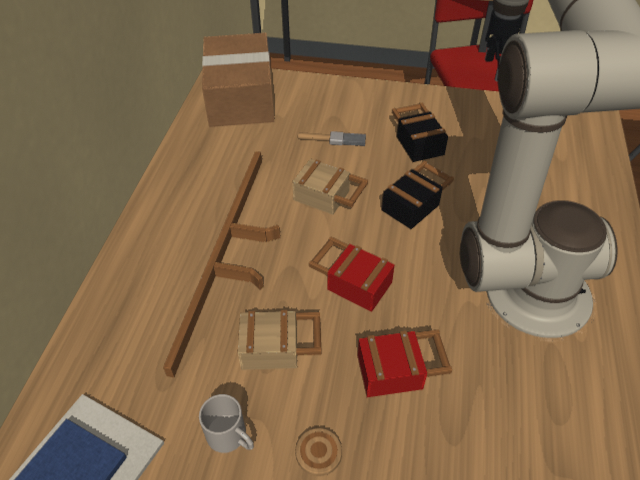

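Candidates (scene px): plywood crates at (256,222) and (402,262), which are the ones meant. The red ones at (350,212) and (420,203) and the black ones at (210,155) and (278,172) are decoys. The bystanders are the brush at (188,212), the medallion at (473,253) and the mug at (465,295). Next I'll take close crops to check this and to measure.

```bash
python3 - <<'E'
import cv2,numpy as np
s=cv2.imread("pics/side0.png");c=cv2.imread("pics/scene0.png")
def crop(im,u,v,w=100,h=75,k=4):
    o=cv2.resize(im[v:v+h,u:u+w],None,fx=k,fy=k,interpolation=cv2.INTER_CUBIC)
    for i in range(0,w,10):
        cv2.line(o,(i*k,0),(i*k,4 if (u+i)%50 else 12),(0,0,255),1)
    for i in range(0,h,10):
        cv2.line(o,(0,i*k),(4,i*k),(0,0,255),1)
    cv2.putText(o,f"{u},{v}",(10,24),0,.5,(0,0,255),1)
    return o
a=np.vstack([np.hstack([crop(s,280,150),crop(s,230,300)]),np.hstack([crop(c,210,185),crop(c,360,220)])])
cv2.imwrite("pics/crops1.png",a)
cv2.imwrite("pics/crops2.png",np.hstack([crop(s,155,145,133,240,2.5.__int__() if 0 else 2),crop(c,190,240,240,240,2)])[:480])
E
```

```text
(no output)
```

View pics/crops1.png

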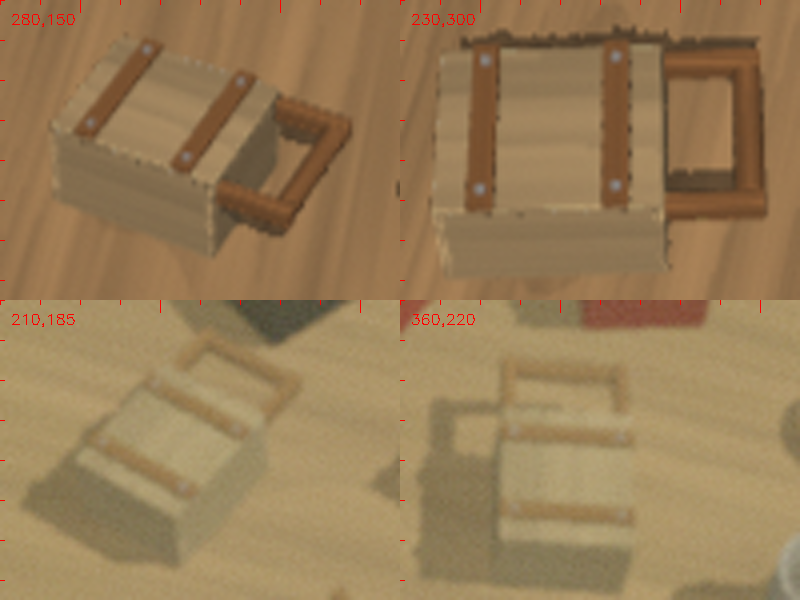

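View pics/crops2.png

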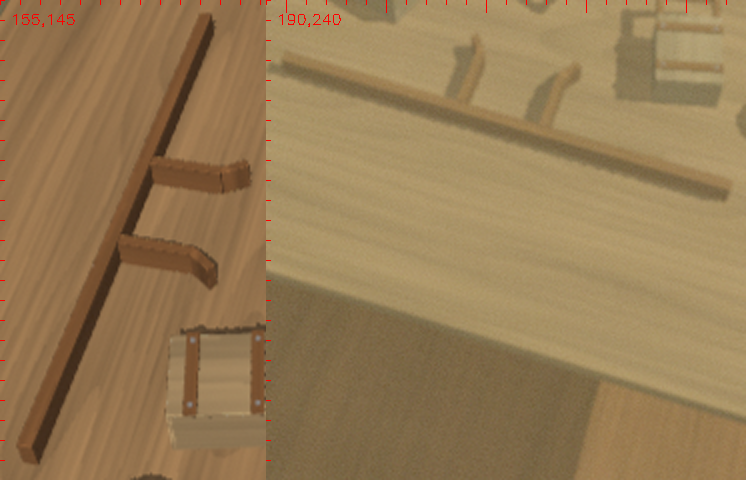

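The crops confirm that both crates are plywood with brown battens and handles towards the robot, and that the rail with its bay is clear. Now I'll fit the poses.

```bash
cat > h.py <<'E'
from workcell import bot
import numpy as np
from scipy.optimize import least_squares
CAL={n:bot.calibration(n) for n in("scene","side")}
def proj(c,P):
    f=240/np.tan(np.radians(c["vfov"]/2));T=np.array(c["camera_from_world"])
    p=np.atleast_2d(P)@T[:3,:3].T+T[:3,3]
    return np.c_[f*p[:,0]/p[:,2]+c["cx"],f*p[:,1]/p[:,2]+c["cy"]]
def place(p,L):
    L=np.atleast_2d(L).astype(float);a=p[2];c,s=np.cos(a),np.sin(a)
    return np.c_[p[0]+c*L[:,0]-s*L[:,1],p[1]+s*L[:,0]+c*L[:,1],L[:,2]]
def fit(obs,x0):
    """obs: {cam:(local pts, pixels)}"""
    def r(p): return np.concatenate([(proj(CAL[n] if isinstance(n,str) else n,place(p,L))-px).ravel() for n,(L,px) in obs.items()])
    s=least_squares(r,x0,loss="soft_l1");return s.x,np.round(r(s.x).reshape(-1,2),1)
def rayz(c,px,z):
    f=240/np.tan(np.radians(c["vfov"]/2));T=np.array(c["camera_from_world"]);R=T[:3,:3]
    o=-R.T@T[:3,3];d=R.T@np.array([(px[0]-c["cx"])/f,(px[1]-c["cy"])/f,1]);return o+d*(z-o[2])/d[2]
E
python3 - <<'E'
from h import *
H=.066
K=dict(Fp=(.06,.05,H),Hp=(-.06,.05,H),Hm=(-.06,-.05,H),Fm=(.06,-.05,H),fp=(.06,.05,0),hp=(-.06,.05,0),bar=(-.105,0,.058))
def mk(d): return (np.array([K[k] for k in d]),np.array(list(d.values())))
R={"side":mk(dict(Fp=(292.5,181.2),Hp=(333.7,196.2),Hm=(349.5,172),Fm=(310.5,159),fp=(293.7,198.7),hp=(333.2,213.7),bar=(358,192.5))),
"scene":mk(dict(Fm=(228.7,223.7),Fp=(255.7,235),Hp=(277,216),Hm=(248,203),fp=(254.5,251.2),bar=(272.5,200.5)))}
L={"side":mk(dict(Fp=(238.7,351.2),Hp=(296.2,352),Hm=(296.2,310.5),Fm=(240,313.7),fp=(240,368),hp=(296.2,367.5),bar=(316.2,333))),
"scene":mk(dict(Hm=(385,247.5),Hp=(418,247.5),Fm=(384.5,280.5),Fp=(418,280.5),fp=(417,292.5),bar=(400.7,237)))}
rail={"side":(np.array([(0,-.35,.04),(0,.35,.04),(0,-.058,.04),(-.092,-.058,.04),(0,.072,.04),(-.092,.072,.04)]),np.array([(260,152.5),(173.5,368.5),(231,229),(265.5,234),(215,266.5),(250,272.5)])),
"scene":(np.array([(0,-.35,.04),(0,.35,.04)]),np.array([(199.5,266),(423.5,331.5)]))}
P={}
for n,o,x0 in(("R",R,(.45,-.15,0)),("L",L,(.45,.2,0)),("rail",rail,(.65,0,0))):
    for cams in (["side","scene"],["side"],["scene"]):
        x,r=fit({c:o[c] for c in cams},x0); print(n,cams,np.round(x,4))
        if len(cams)==2: print(r.tolist()); P[n]=x
r=P["rail"];
for n in"RL":
    d=P[n][:2]-r[:2];c,s=np.cos(r[2]),np.sin(r[2]);print(n,"in rail",c*d[0]+s*d[1],-s*d[0]+c*d[1],P[n][2]-r[2])
    print("bar",place(P[n],[-.105,0,.058]))
for nm,px in dict(redR=(360,258),redL=(391,350),blk=(412,182)).items(): print(nm,rayz(CAL["side"],px,.066))
print("redhandle",rayz(CAL["side"],(330,245),.058),rayz(CAL["side"],(310,262),.058))
E
```

```text
R ['side', 'scene'] [ 0.5595 -0.2281 -0.2881]
[[0.1, 0.8], [-0.1, 0.5], [0.9, 1.0], [0.0, 0.3], [-0.2, 1.0], [0.0, 0.8], [-0.3, -0.1], [-1.4, 1.3], [-3.1, 4.3], [-1.6, -1.9], [2.5, -2.4], [-0.2, 0.2], [-1.3, -0.5]]
R ['side'] [ 0.56   -0.2303 -0.2884]
R ['scene'] [ 0.5586 -0.2245 -0.2956]
L ['side', 'scene'] [0.583  0.2624 0.2266]
[[-0.8, 2.7], [-0.2, 0.1], [-0.7, 1.3], [0.3, -0.2], [1.2, 1.6], [0.8, 0.4], [0.8, -0.2], [-0.7, -0.8], [-1.3, 1.2], [-0.5, -0.8], [-0.2, 1.4], [-2.3, 0.7], [-0.7, 0.4]]
L ['side'] [0.5838 0.2602 0.2092]
L ['scene'] [0.5809 0.2652 0.2447]
rail ['side', 'scene'] [ 0.7574  0.0229 -0.0083]
[[0.4, -0.7], [-1.0, 1.4], [-0.9, -1.9], [-0.0, -1.6], [-1.0, 0.4], [1.4, 0.4], [-0.4, -0.8], [0.5, -3.5]]
rail ['side'] [ 0.7566  0.0229 -0.0059]
rail ['scene'] [ 0.7641  0.0243 -0.0215]
R in rail -0.19582212286437872 -0.25257405223639184 -0.279809011427577
bar [[ 0.45879829 -0.19824742  0.058     ]]
L in rail -0.17636724879244667 0.23812451696355647 0.23489615452393361
bar [[0.48067458 0.23884895 0.058     ]]
redR [0.42024007 0.02457321 0.066     ]
redL [0.3215187  0.25546366 0.066     ]
blk [ 0.32462652 -0.2541117   0.066     ]
redhandle [ 0.49729838 -0.0083913   0.058     ] [0.53396403 0.05184978 0.058     ]
```

```bash
python3 -m crank '[{"gripper":42,"travel":[48,-29,0],"twist":[0,0,0]},{"gripper":42,"travel":[48,-29,0],"twist":[0,0,0]},{"gripper":42,"travel":[48,-29,0],"twist":[0,0,0]},{"gripper":42,"travel":[48,-29,0],"twist":[0,0,0]},{"gripper":42,"travel":[48,-29,0],"twist":[0,0,0]},{"gripper":42,"travel":[48,-29,0],"twist":[0,0,0]},{"gripper":42,"travel":[48,-29,0],"twist":[0,0,0]},{"gripper":42,"travel":[48,-29,0],"twist":[0,0,0]}]' 60
python3 -m crank '[{"gripper":42,"travel":[0,0,0],"twist":[0,0,-0.166]},{"gripper":42,"travel":[0,0,0],"twist":[0,0,-0.166]},{"gripper":42,"travel":[0,0,0],"twist":[0,0,-0.166]},{"gripper":42,"travel":[0,0,0],"twist":[0,0,-0.166]},{"gripper":42,"travel":[0,0,0],"twist":[0,0,-0.166]},{"gripper":42,"travel":[0,0,0],"twist":[0,0,-0.166]},{"gripper":42,"travel":[0,0,0],"twist":[0,0,0]}]'
cat >> h.py <<'E'
def go(x,y,z,yaw,quiet=False):
    """needed shift in present tool axes (mm) and twist z (rad), tool pointing down"""
    o=bot.get_obs();a=np.radians(o["tcp_rot"][2]);d=np.array([x,y,z])-o["ee_pos"]
    t=1000*np.array([d[0]*np.cos(a)+d[1]*np.sin(a),d[0]*np.sin(a)-d[1]*np.cos(a),-d[2]])
    print("t=%.2f"%o["time"],"tcp",np.round(o["ee_pos"],4),"rot",np.round(o["tcp_rot"],2),"F",np.round(o["wrist_force"],2),"op %.4f"%o["opening"],"gf %.1f"%o["grasp_force"])
    print("   travel",np.round(t,1),"rz",round(float(-np.radians(yaw-o["tcp_rot"][2])),3))
E
python3 - <<'E'
from h import *
import cv2
go(.459,-.198,.2,73.5)
c=bot.calibration("wrist");im=bot.camera("wrist");im=im[:,:,::-1].copy()
p=[-0,0,0];P=(.5595,-.2281,-.2881)
for q in proj(c,place(P,[[-.105,0,.058],[-.105,.038,.058],[-.105,-.038,.058],[-.06,.05,.066],[-.06,-.05,.066],[.06,.05,.066],[.06,-.05,.066]])): 
    print(np.round(q));cv2.circle(im,tuple(int(v) for v in np.clip(q,-99,999)),3,(0,255,0),1)
cv2.imwrite("pics/w1.png",im)
E
```

```text
time: 1.1
ee_pos: [0.4592, -0.1948, 0.2311]
tcp_rot: [-180.0, 0.0, 16.4]
wrist_force: [0.5, -2.3, -0.5]
opening: 0.0425
grasp_force: 0.0
time: 1.98
ee_pos: [0.4582, -0.1963, 0.231]
tcp_rot: [-180.0, -0.0, 73.4]
wrist_force: [0.7, -0.2, -1.0]
opening: 0.0421
grasp_force: 0.0
t=1.98 tcp [ 0.4582 -0.1963  0.231 ] rot [-179.97   -0.     73.43] F [ 0.69 -0.2  -1.03] op 0.0421 gf 0.0
   travel [-1.3  1.3 31. ] rz -0.001
[325. 217.]
[325. 168.]
[325. 262.]
[386. 153.]
[380. 280.]
[551. 153.]
[529. 280.]
```

View pics/w1.png

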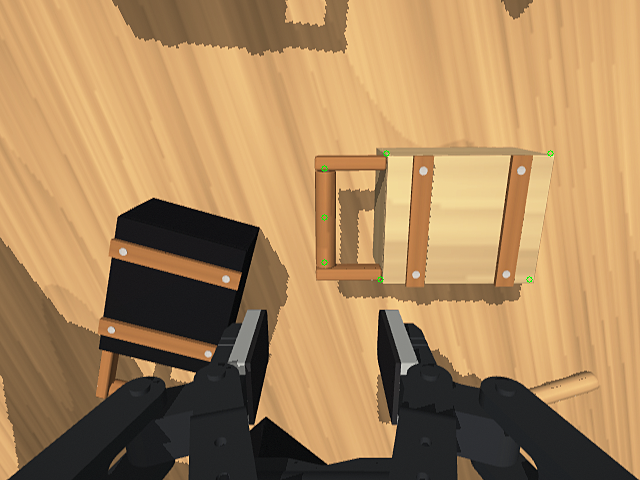

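The overlay agrees with the picture: the bar's middle is at (325,217) and the lid corners match. The black decoy at (180,285) is clear of the fingers. I'll descend onto the bar.

```bash
python3 -m crank '[{"gripper":42,"travel":[-1.3,1.3,48],"twist":[0,0,0]},{"gripper":42,"travel":[0,0,48],"twist":[0,0,0]},{"gripper":42,"travel":[0,0,48],"twist":[0,0,0]},{"gripper":42,"travel":[0,0,48],"twist":[0,0,0]},{"gripper":42,"travel":[0,0,0],"twist":[0,0,0]},{"gripper":42,"travel":[0,0,0],"twist":[0,0,0]}]' 60
python3 -c "
from h import *
go(.459,-.198,.038,73.5)"
python3 -m crank '[{"gripper":10,"travel":[0,0,0],"twist":[0,0,0]},{"gripper":10,"travel":[0,0,0],"twist":[0,0,0]},{"gripper":10,"travel":[0,0,0],"twist":[0,0,0]},{"gripper":10,"travel":[0,0,0],"twist":[0,0,0]},{"gripper":10,"travel":[0,0,0],"twist":[0,0,0]}]' 60
python3 -m crank '[{"gripper":10,"travel":[0,0,-3],"twist":[0,0,0]},{"gripper":10,"travel":[0,0,-3],"twist":[0,0,0]},{"gripper":10,"travel":[0,0,-3],"twist":[0,0,0]},{"gripper":10,"travel":[0,0,0],"twist":[0,0,0]},{"gripper":10,"travel":[0,0,0],"twist":[0,0,0]},{"gripper":10,"travel":[0,0,0],"twist":[0,0,0]}]'
python3 -c "
from h import *
go(.459,-.198,.038,73.5)"
python3 -m crank '[{"gripper":10,"travel":[0,0,0],"twist":[0,0,0]},{"gripper":10,"travel":[0,0,0],"twist":[0,0,0]}]'
```

```text
time: 2.78
ee_pos: [0.4599, -0.1983, 0.0412]
tcp_rot: [179.9, 0.0, 73.4]
wrist_force: [0.9, -0.0, 0.4]
opening: 0.0418
grasp_force: 0.0
t=2.77 tcp [ 0.4599 -0.1983  0.0412] rot [1.799e+02 1.000e-02 7.341e+01] F [ 0.88 -0.04  0.38] op 0.0418 gf 0.0
   travel [ 0.1 -1.   3.2] rz -0.002
time: 3.4
ee_pos: [0.4595, -0.1982, 0.0407]
tcp_rot: [179.9, 0.0, 73.5]
wrist_force: [-2.1, 0.4, 6.6]
opening: 0.0143
grasp_force: 58.4
time: 4.15
ee_pos: [0.459, -0.198, 0.0481]
tcp_rot: [-180.0, -0.0, 73.5]
wrist_force: [-0.1, 0.5, -0.7]
opening: 0.014
grasp_force: 58.6
t=4.15 tcp [ 0.459  -0.198   0.0481] rot [-179.98   -0.     73.5 ] F [-0.06  0.54 -0.65] op 0.0140 gf 58.6
   travel [-0.   0.  10.1] rz -0.0
time: 4.4
ee_pos: [0.4591, -0.198, 0.0482]
tcp_rot: [-180.0, -0.0, 73.5]
wrist_force: [-0.5, 0.5, -0.8]
opening: 0.014
grasp_force: 58.6
```

```bash
python3 -m crank '[{"gripper":10,"travel":[0,0,-3],"twist":[0,0,0]},{"gripper":10,"travel":[0,0,-3],"twist":[0,0,0]},{"gripper":10,"travel":[0,0,0],"twist":[0,0,0]},{"gripper":10,"travel":[0,0,0],"twist":[0,0,0]},{"gripper":10,"travel":[0,0,0],"twist":[0,0,0]},{"gripper":10,"travel":[0,0,0],"twist":[0,0,0]}]'
python3 - <<'E'
from h import *
import cv2
F=[]
for i in range(8):
    im=bot.camera("side" if i else "wrist")[:,:,::-1]; F.append(bot.get_obs()["wrist_force"])
    if i==0: w=im
print(np.mean(F,0),np.std(F,0))
a=cv2.resize(im[140:240,270:403],(800,600),interpolation=cv2.INTER_CUBIC)
b=cv2.resize(w,(400,300));a[:300,400:]=b
cv2.imwrite("pics/lift1.png",a)
E
```

```text
time: 5.15
ee_pos: [0.4591, -0.198, 0.0542]
tcp_rot: [-180.0, 0.0, 73.5]
wrist_force: [-0.5, 0.6, -1.2]
opening: 0.014
grasp_force: 58.6
[-0.36604506  0.2057213  -0.7514104 ] [0.57906073 0.51530731 0.62799877]
```

View pics/lift1.png

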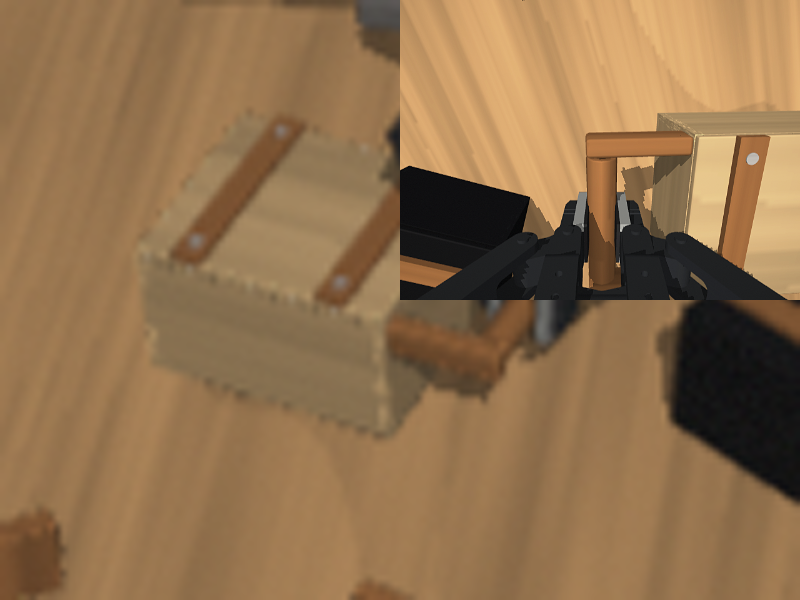

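Crate R's grip is sound. Its handle end is up about 9 mm in the side view (near top corner now at row 193, was 196) and it bears only about 0.8 N, so it is empty. I'll lower it a little and push it to the rail on the right, turning it square on the way.

```bash
python3 -m crank '[{"gripper":10,"travel":[0,0,5],"twist":[0,0,0]},{"gripper":10,"travel":[0,0,5],"twist":[0,0,0]},{"gripper":10,"travel":[3.4,11.5,0],"twist":[0,0,-0.028]},{"gripper":10,"travel":[3.1,11.6,0],"twist":[0,0,-0.028]},{"gripper":10,"travel":[2.8,11.7,0],"twist":[0,0,-0.028]},{"gripper":10,"travel":[2.4,11.7,0],"twist":[0,0,-0.028]},{"gripper":10,"travel":[2.1,11.8,0],"twist":[0,0,-0.028]},{"gripper":10,"travel":[1.8,11.9,0],"twist":[0,0,-0.028]},{"gripper":10,"travel":[1.5,11.9,0],"twist":[0,0,-0.028]},{"gripper":10,"travel":[1.1,12,0],"twist":[0,0,-0.028]},{"gripper":10,"travel":[0,0,0],"twist":[0,0,-0.028]},{"gripper":10,"travel":[0,0,0],"twist":[0,0,-0.028]}]'
python3 - <<'E'
from h import *
import cv2
go(.5906,-.1957,.0435,89.5)
s=bot.camera("side")[:,:,::-1].copy();c=bot.camera("scene")[:,:,::-1]
cv2.imwrite("pics/s2.png",s)
a=cv2.resize(s[120:280,200:413],(800,600),interpolation=cv2.INTER_CUBIC)
for i in range(0,160,10):cv2.line(a,(0,int(i*3.75)),(6,int(i*3.75)),(0,0,255),1)
for i in range(0,213,10):cv2.line(a,(int(i*3.756),0),(int(i*3.756),6),(0,0,255),1)
cv2.imwrite("pics/s2c.png",a)
E
```

```text
time: 7.05
ee_pos: [0.5551, -0.1979, 0.0442]
tcp_rot: [-180.0, 0.0, 89.6]
wrist_force: [0.3, 0.4, -2.1]
opening: 0.0142
grasp_force: 58.6
t=7.05 tcp [ 0.5551 -0.1979  0.0442] rot [-179.99    0.     89.64] F [ 0.27  0.44 -2.13] op 0.0142 gf 58.6
   travel [ 2.4 35.5  0.7] rz 0.003
```

View pics/s2c.png

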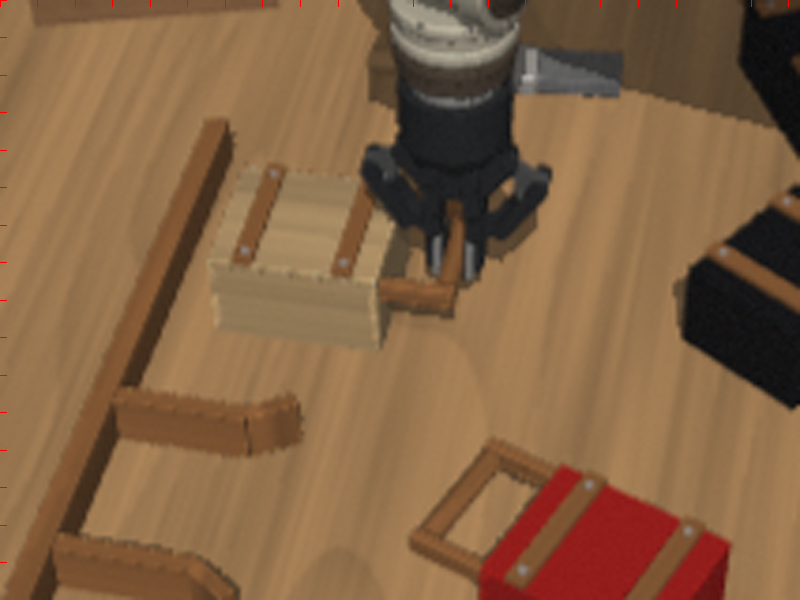

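Crate R lies in front of the rail on the right, with its front edge at crop (212,300). It looks square and clear of the bay. I'll bring it up gently.

```bash
python3 -m crank '[{"gripper":10,"travel":[1,8,0],"twist":[0,0,0]},{"gripper":10,"travel":[0,8,0],"twist":[0,0,0]},{"gripper":10,"travel":[0,7,0],"twist":[0,0,0]},{"gripper":10,"travel":[0,4,0],"twist":[0,0,0]},{"gripper":10,"travel":[0,0,0],"twist":[0,0,0]}]'
python3 -m crank '[{"gripper":10,"travel":[0,1.5,0],"twist":[0,0,0]},{"gripper":10,"travel":[0,1.5,0],"twist":[0,0,0]},{"gripper":10,"travel":[0,0,0],"twist":[0,0,0]}]'
python3 -m crank '[{"gripper":10,"travel":[0,1,0],"twist":[0,0,0]},{"gripper":10,"travel":[0,1,0],"twist":[0,0,0]},{"gripper":10,"travel":[0,0,0],"twist":[0,0,0]}]'
python3 - <<'E'
from h import *
go(.5906,-.1957,.0407,89.5)
# refine rail
F=[]
for i in range(4):
    s=bot.camera("side");F.append(bot.get_obs()["wrist_force"])
print(np.mean(F,0))
E
```

```text
time: 7.78
ee_pos: [0.5826, -0.1971, 0.0441]
tcp_rot: [180.0, -0.0, 89.6]
wrist_force: [0.7, 0.2, -0.2]
opening: 0.014
grasp_force: 58.7
time: 8.15
ee_pos: [0.5853, -0.1972, 0.0443]
tcp_rot: [180.0, 0.0, 89.5]
wrist_force: [-0.4, -0.7, -1.8]
opening: 0.0144
grasp_force: 58.7
time: 8.52
ee_pos: [0.5873, -0.1971, 0.0443]
tcp_rot: [180.0, -0.0, 89.5]
wrist_force: [0.1, -0.3, -2.2]
opening: 0.0139
grasp_force: 58.7
t=8.53 tcp [ 0.5873 -0.1971  0.0443] rot [179.99  -0.    89.54] F [ 0.1  -0.26 -2.22] op 0.0139 gf 58.7
   travel [1.5 3.3 3.6] rz 0.001
[-0.15884282 -0.20739066 -1.45568615]
```

```bash
R='{"gripper":10,"travel":[0,0,0],"twist":[0,0,0]}'
python3 -m crank '[{"gripper":10,"travel":[0,1,0],"twist":[0,0,0]},{"gripper":10,"travel":[0,1,0],"twist":[0,0,0]},{"gripper":10,"travel":[0,0,0],"twist":[0,0,0]}]'
python3 -m crank '[{"gripper":10,"travel":[0,1,0],"twist":[0,0,0]},{"gripper":10,"travel":[0,1,0],"twist":[0,0,0]},{"gripper":10,"travel":[0,0,0],"twist":[0,0,0]}]'
python3 -c "
from h import *
go(.5906,-.1957,.0407,89.5)"
```

```text
time: 9.1
ee_pos: [0.5893, -0.1971, 0.0442]
tcp_rot: [180.0, -0.0, 89.5]
wrist_force: [-0.0, 0.1, -0.9]
opening: 0.0139
grasp_force: 58.7
time: 9.48
ee_pos: [0.5908, -0.1971, 0.0441]
tcp_rot: [-179.9, -0.0, 89.5]
wrist_force: [-4.6, 1.6, 0.6]
opening: 0.0139
grasp_force: 58.9
t=9.47 tcp [ 0.5908 -0.1971  0.0441] rot [-1.7994e+02 -1.0000e-02  8.9540e+01] F [-4.62  1.62  0.55] op 0.0139 gf 58.9
   travel [ 1.3 -0.2  3.4] rz 0.001
```

Contact came at bar x = 0.591, where it was predicted (0.5906). I'll set it down, release and rise.

```bash
python3 -m crank '[{"gripper":10,"travel":[0,0,2],"twist":[0,0,0]},{"gripper":10,"travel":[0,0.6,1.6],"twist":[0,0,0]},{"gripper":10,"travel":[0,0,0],"twist":[0,0,0]},{"gripper":10,"travel":[0,0,0],"twist":[0,0,0]}]'
python3 -m crank '[{"gripper":25,"travel":[0,0,0],"twist":[0,0,0]},{"gripper":42,"travel":[0,0,0],"twist":[0,0,0]},{"gripper":42,"travel":[0,0,0],"twist":[0,0,0]},{"gripper":42,"travel":[0,0,0],"twist":[0,0,0]},{"gripper":42,"travel":[0,0,-20],"twist":[0,0,0]},{"gripper":42,"travel":[0,0,-50],"twist":[0,0,0]},{"gripper":42,"travel":[0,0,-50],"twist":[0,0,0]},{"gripper":42,"travel":[0,0,-30],"twist":[0,0,0]},{"gripper":42,"travel":[0,0,0],"twist":[0,0,0]}]'
python3 - <<'E'
from h import *
import cv2
go(.481,.239,.2,103)
s=bot.camera("side")[:,:,::-1].copy();c=bot.camera("scene")[:,:,::-1]
a=cv2.resize(s[130:400,155:425],(600,600),interpolation=cv2.INTER_CUBIC)
k=600/270
for i in range(0,270,10):
    cv2.line(a,(0,int(i*k)),(6,int(i*k)),(0,0,255),1);cv2.line(a,(int(i*k),0),(int(i*k),6),(0,0,255),1)
cv2.imwrite("pics/s3.png",a)
E
```

```text
time: 9.98
ee_pos: [0.5905, -0.197, 0.0415]
tcp_rot: [-179.9, -0.0, 89.5]
wrist_force: [-12.8, 2.1, 9.6]
opening: 0.0139
grasp_force: 60.0
time: 11.1
ee_pos: [0.5929, -0.1976, 0.1952]
tcp_rot: [179.7, 0.1, 89.5]
wrist_force: [0.7, 0.2, 0.3]
opening: 0.0416
grasp_force: 0.0
t=11.10 tcp [ 0.5929 -0.1976  0.1952] rot [1.7966e+02 1.1000e-01 8.9540e+01] F [0.69 0.18 0.34] op 0.0416 gf 0.0
   travel [ 435.7 -115.4   -4.8] rz -0.235
```

View pics/s3.png

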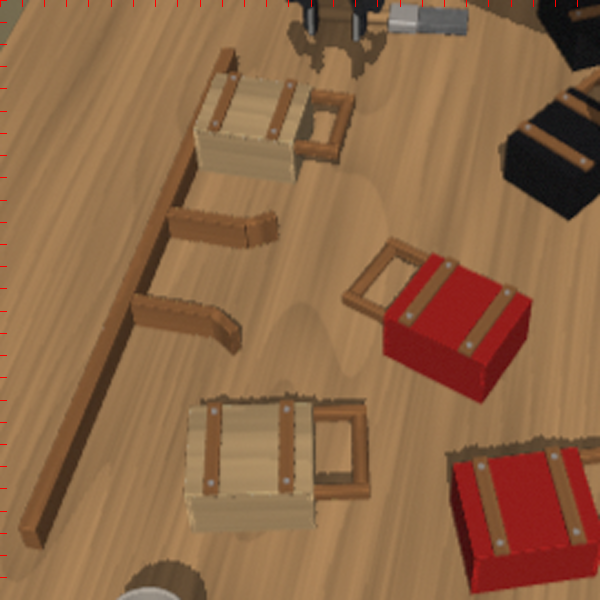

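Crate R sits square at the rail, right of the bay. Now over to crate L's bar.

```bash
python3 -m crank '[{"gripper":42,"travel":[54,-14,0],"twist":[0,0,0]},{"gripper":42,"travel":[54,-14,0],"twist":[0,0,0]},{"gripper":42,"travel":[54,-14,0],"twist":[0,0,0]},{"gripper":42,"travel":[54,-14,0],"twist":[0,0,0]},{"gripper":42,"travel":[54,-15,0],"twist":[0,0,0]},{"gripper":42,"travel":[54,-15,0],"twist":[0,0,0]},{"gripper":42,"travel":[54,-15,0],"twist":[0,0,0]},{"gripper":42,"travel":[54,-15,0],"twist":[0,0,0]},{"gripper":42,"travel":[0,0,0],"twist":[0,0,-0.118]},{"gripper":42,"travel":[0,0,0],"twist":[0,0,-0.118]},{"gripper":42,"travel":[0,0,0],"twist":[0,0,0]}]'
python3 - <<'E'
from h import *
import cv2
go(.4807,.2388,.2,103)
c=bot.calibration("wrist");im=bot.camera("wrist");im=im[:,:,::-1].copy()
P=(.583,.2624,.2266)
for q in proj(c,place(P,[[-.105,0,.058],[-.105,.038,.058],[-.105,-.038,.058],[-.06,.05,.066],[-.06,-.05,.066],[.06,.05,.066],[.06,-.05,.066]])): 
    print(np.round(q));cv2.circle(im,tuple(int(v) for v in np.clip(q,-99,999)),3,(0,255,0),1)
cv2.imwrite("pics/w2.png",im)
E
```

```text
time: 12.58
ee_pos: [0.4787, 0.2357, 0.1896]
tcp_rot: [-179.9, 0.0, 103.0]
wrist_force: [-0.3, -0.0, 0.1]
opening: 0.0419
grasp_force: 0.0
t=12.57 tcp [0.4787 0.2357 0.1896] rot [-1.7990e+02  3.0000e-02  1.0304e+02] F [-0.31 -0.02  0.1 ] op 0.0419 gf 0.0
   travel [  2.6   2.6 -10.4] rz 0.001
[328. 226.]
[328. 171.]
[328. 277.]
[400. 154.]
[391. 298.]
[589. 154.]
[561. 298.]
```

View pics/w2.png

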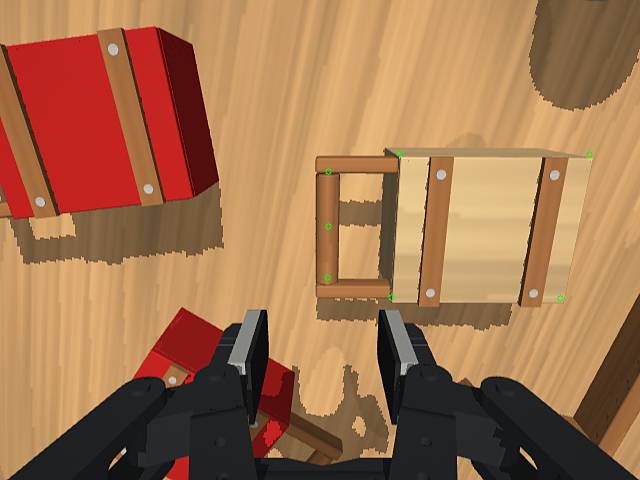

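The overlay fits: the bar's middle is at (327,226) and the lid corners match. I'll grip and weigh it.

```bash
python3 -m crank '[{"gripper":42,"travel":[2.6,2,48],"twist":[0,0,0]},{"gripper":42,"travel":[0,0,48],"twist":[0,0,0]},{"gripper":42,"travel":[0,0,40],"twist":[0,0,0]},{"gripper":42,"travel":[0,0,11],"twist":[0,0,0]},{"gripper":42,"travel":[0,0,0],"twist":[0,0,0]},{"gripper":10,"travel":[0,0,0],"twist":[0,0,0]},{"gripper":10,"travel":[0,0,0],"twist":[0,0,0]},{"gripper":10,"travel":[0,0,0],"twist":[0,0,0]},{"gripper":10,"travel":[0,0,0],"twist":[0,0,0]}]' 90
python3 -m crank '[{"gripper":10,"travel":[0,0,-3],"twist":[0,0,0]},{"gripper":10,"travel":[0,0,-3],"twist":[0,0,0]},{"gripper":10,"travel":[0,0,-3],"twist":[0,0,0]},{"gripper":10,"travel":[0,0,-3],"twist":[0,0,0]},{"gripper":10,"travel":[0,0,0],"twist":[0,0,0]},{"gripper":10,"travel":[0,0,0],"twist":[0,0,0]},{"gripper":10,"travel":[0,0,0],"twist":[0,0,0]},{"gripper":10,"travel":[0,0,0],"twist":[0,0,0]}]'
python3 - <<'E'
from h import *
go(.48,.24,.05,103)
F=[]
for i in range(8): s=bot.camera("side"); F.append(bot.get_obs()["wrist_force"])
print(np.mean(F,0))
# red crate R pose from s3 crop (origin 155,130, scale 270/600), handle end towards the rail
k=270/600
pt=lambda u,v:(155+u*k,130+v*k)
H=.066
K=np.array([(.06,-.05,H),(.06,.05,H),(-.06,.05,H),(-.06,-.05,H),(.06,-.05,0),(-.06,-.05,0),(-.105,0,.058)])
# image: (435,253) handle end -y ; (384,322) handle end +y; (488,368) front +y ; (532,300) front -y
K=np.array([(-.06,.05,H),(-.06,-.05,H),(.06,-.05,H),(.06,.05,H),(-.06,-.05,0),(.06,-.05,0),(-.105,0,.058)])
px=np.array([pt(435,253),pt(384,322),pt(488,368),pt(532,300),pt(384,353),pt(482,402),pt(371,269)])
x,r=fit({"side":(K,px)},(.42,.025,3.4));print(x,r.tolist())
print("red handle corners",place(x,[(-.113,.05,0),(-.113,-.05,0)]),"body",place(x,[(-.06,.05,0),(-.06,-.05,0),(.06,-.05,0),(.06,.05,0)]))
E
```

```text
time: 13.75
ee_pos: [0.481, 0.239, 0.0452]
tcp_rot: [179.9, -0.0, 103.1]
wrist_force: [-2.7, -0.5, 5.9]
opening: 0.013
grasp_force: 87.8
time: 14.75
ee_pos: [0.4805, 0.2387, 0.0556]
tcp_rot: [-180.0, 0.0, 103.1]
wrist_force: [-0.5, -0.3, -0.7]
opening: 0.0127
grasp_force: 88.0
t=14.75 tcp [0.4805 0.2387 0.0556] rot [-179.98    0.    103.07] F [-0.51 -0.29 -0.68] op 0.0127 gf 88.0
   travel [ 1.4 -0.2  5.6] rz 0.001
[-0.74851396 -0.48988267 -0.43755528]
[0.41231279 0.05474689 2.77112247] [[-0.8, 0.1], [0.1, -2.8], [-0.7, -0.8], [0.4, -0.1], [-0.1, 0.4], [0.2, 0.7], [0.8, 1.1]]
red handle corners [[ 0.49954387 -0.03277304  0.        ]
 [ 0.53574924  0.06044268  0.        ]] body [[ 0.45013953 -0.01358419  0.        ]
 [ 0.48634491  0.07963153  0.        ]
 [ 0.37448604  0.12307798  0.        ]
 [ 0.33828067  0.02986226  0.        ]]
```

Only about 0.4–0.8 N again. Before believing it, I'll check by tracking the lid's corners in the side camera that this crate really tipped, and not that the bar slipped.

```bash
python3 - <<'E'
from h import *
import cv2
F=[]
for i in range(30): s=bot.camera("side"); F.append(bot.get_obs()["wrist_force"]) 
F=np.array(F);print("F",F.mean(0),F.std(0)/30**.5)
a=cv2.cvtColor(cv2.imread("pics/s2.png"),cv2.COLOR_BGR2GRAY);b=cv2.cvtColor(s,cv2.COLOR_RGB2GRAY)
P=(.583,.2624,.2266)
L=np.array([(x,y,.066) for x in(-.058,-.032,.035,.06) for y in(.05,.045,-.045,-.05)]+[(.06,.05,0),(-.06,.05,0)])
p0=proj(CAL["side"],place(P,L))
p1,st,e=cv2.calcOpticalFlowPyrLK(a,b,p0.astype(np.float32)[:,None],None,winSize=(11,11),maxLevel=1)
def tilt(dz):
    t=dz/.165;M=L.copy();M[:,0]=.06+(L[:,0]-.06)*np.cos(t)+L[:,2]*np.sin(t);M[:,2]=-(L[:,0]-.06)*np.sin(t)+L[:,2]*np.cos(t);return proj(CAL["side"],place(P,M))
d=tilt(.0104)-p0
for l,m,w,ok in zip(L,p1[:,0]-p0,d,st[:,0]): print(l,np.round(m,1),"pred",np.round(w,1),ok)
E
```

```text
F [-0.89077005 -0.13492682 -0.68210326] [0.09947177 0.08179913 0.08603117]
[-0.058  0.05   0.066] [-0.7 -0.3] pred [-2.3 -1.8] 1
[-0.058  0.045  0.066] [-0.9 -1.1] pred [-2.3 -1.8] 1
[-0.058 -0.045  0.066] [-15.4  -1.2] pred [-2.2 -1.8] 1
[-0.058 -0.05   0.066] [-15.7  -1.6] pred [-2.1 -1.8] 1
[-0.032  0.05   0.066] [-0.4 -1.3] pred [-2.2 -1.3] 1
[-0.032  0.045  0.066] [-0.5 -1.3] pred [-2.2 -1.4] 1
[-0.032 -0.045  0.066] [14.3 16.6] pred [-2.1 -1.4] 1
[-0.032 -0.05   0.066] [16.6 -2.7] pred [-2.1 -1.4] 1
[0.035 0.05  0.066] [-0.3 -0.1] pred [-2.1 -0.3] 1
[0.035 0.045 0.066] [-0.3 -0.2] pred [-2.1 -0.3] 1
[ 0.035 -0.045  0.066] [0. 0.] pred [-2.  -0.3] 1
[ 0.035 -0.05   0.066] [ 0.1 -0.3] pred [-2.  -0.3] 1
[0.06  0.05  0.066] [-3.1 14.6] pred [-2.   0.1] 1
[0.06  0.045 0.066] [  5.4 -19.3] pred [-2.   0.1] 1
[ 0.06  -0.045  0.066] [-0.1  0.1] pred [-1.9  0.1] 1
[ 0.06  -0.05   0.066] [-0.4 -0.1] pred [-1.9  0.1] 1
[0.06 0.05 0.  ] [-47.1  -6.8] pred [0. 0.] 1
[-0.06  0.05  0.  ] [-34.9 125.7] pred [-0.2 -1.7] 0
```

The lid's handle edge rose by about 1.3 px and the front stayed put, so crate L really was tipped. Its load is only 0.7–0.9 N, so it is empty too. Both go outside the bay, and this one goes left, at rail y of about +0.19.

```bash
python3 -m crank '[{"gripper":10,"travel":[0,0,4],"twist":[0,0,0]},{"gripper":10,"travel":[0,0,4],"twist":[0,0,0]},{"gripper":10,"travel":[-5.1,10.2,0],"twist":[0,0,0.026]},{"gripper":10,"travel":[-4.8,10.3,0],"twist":[0,0,0.026]},{"gripper":10,"travel":[-4.5,10.4,0],"twist":[0,0,0.026]},{"gripper":10,"travel":[-4.3,10.6,0],"twist":[0,0,0.026]},{"gripper":10,"travel":[-4,10.7,0],"twist":[0,0,0.026]},{"gripper":10,"travel":[-3.7,10.8,0],"twist":[0,0,0.026]},{"gripper":10,"travel":[-3.4,10.9,0],"twist":[0,0,0.026]},{"gripper":10,"travel":[-3.2,11,0],"twist":[0,0,0.026]},{"gripper":10,"travel":[-2.9,11,0],"twist":[0,0,0.026]},{"gripper":10,"travel":[0,0,0],"twist":[0,0,0]}]'
python3 -c "
from h import *
go(.594,.2143,.0475,89.5)"
```

```text
time: 18.15
ee_pos: [0.5813, 0.2145, 0.0475]
tcp_rot: [180.0, 0.0, 89.6]
wrist_force: [0.8, -1.2, -1.1]
opening: 0.0132
grasp_force: 88.1
t=18.15 tcp [0.5813 0.2145 0.0475] rot [1.7998e+02 1.0000e-02 8.9580e+01] F [ 0.78 -1.16 -1.13] op 0.0132 gf 88.1
   travel [-0.1 12.7  0. ] rz 0.001
```

```bash
python3 -m crank '[{"gripper":10,"travel":[0,4,0],"twist":[0,0,0]},{"gripper":10,"travel":[0,3,0],"twist":[0,0,0]},{"gripper":10,"travel":[0,1.5,0],"twist":[0,0,0]},{"gripper":10,"travel":[0,0,0],"twist":[0,0,0]}]'
python3 -m crank '[{"gripper":10,"travel":[0,1,0],"twist":[0,0,0]},{"gripper":10,"travel":[0,1,0],"twist":[0,0,0]},{"gripper":10,"travel":[0,0,0],"twist":[0,0,0]}]'
python3 -m crank '[{"gripper":10,"travel":[0,1,0],"twist":[0,0,0]},{"gripper":10,"travel":[0,1,0],"twist":[0,0,0]},{"gripper":10,"travel":[0,0,0],"twist":[0,0,0]}]'
```

```text
time: 18.65
ee_pos: [0.5891, 0.2149, 0.0477]
tcp_rot: [180.0, -0.0, 89.7]
wrist_force: [0.2, -0.7, -1.7]
opening: 0.013
grasp_force: 88.1
time: 19.02
ee_pos: [0.591, 0.2148, 0.0477]
tcp_rot: [180.0, -0.0, 89.7]
wrist_force: [-0.3, -0.5, -1.6]
opening: 0.0127
grasp_force: 88.1
time: 19.4
ee_pos: [0.5931, 0.2148, 0.0477]
tcp_rot: [180.0, 0.0, 89.7]
wrist_force: [0.2, -0.4, -0.4]
opening: 0.0128
grasp_force: 88.1
```

```bash
python3 -m crank '[{"gripper":10,"travel":[0,0.8,0],"twist":[0,0,0]},{"gripper":10,"travel":[0,0.8,0],"twist":[0,0,0]},{"gripper":10,"travel":[0,0,0],"twist":[0,0,0]}]'
python3 -c "
from h import *
go(.594,.2143,.0475,89.5)"
```

```text
time: 19.77
ee_pos: [0.5947, 0.2148, 0.0477]
tcp_rot: [180.0, 0.0, 89.7]
wrist_force: [-0.5, -0.0, -0.5]
opening: 0.013
grasp_force: 88.1
t=19.77 tcp [0.5947 0.2148 0.0477] rot [179.99   0.    89.65] F [-0.49 -0.   -0.48] op 0.0130 gf 88.1
   travel [-0.5 -0.6  0.2] rz 0.003
```

```bash
python3 -m crank '[{"gripper":10,"travel":[0,0.8,0],"twist":[0,0,0]},{"gripper":10,"travel":[0,0.7,0],"twist":[0,0,0]},{"gripper":10,"travel":[0,0,0],"twist":[0,0,0]}]'
python3 -m crank '[{"gripper":10,"travel":[0,0.5,0],"twist":[0,0,0]},{"gripper":10,"travel":[0,0.5,0],"twist":[0,0,0]},{"gripper":10,"travel":[0,0,0],"twist":[0,0,0]}]'
python3 -c "
from h import *
go(.594,.2143,.0475,89.5)"
```

```text
time: 20.15
ee_pos: [0.5961, 0.2148, 0.0476]
tcp_rot: [180.0, -0.0, 89.7]
wrist_force: [-0.1, 1.0, -1.0]
opening: 0.0132
grasp_force: 88.1
time: 20.52
ee_pos: [0.5971, 0.2148, 0.0477]
tcp_rot: [180.0, 0.0, 89.7]
wrist_force: [-0.4, 0.3, -0.5]
opening: 0.013
grasp_force: 88.1
t=20.52 tcp [0.5971 0.2148 0.0477] rot [180.     0.    89.66] F [-0.35  0.25 -0.52] op 0.0130 gf 88.1
   travel [-0.5 -3.1  0.2] rz 0.003
```

```bash
python3 -m crank '[{"gripper":10,"travel":[0,0.8,0],"twist":[0,0,0]},{"gripper":10,"travel":[0,0.7,0],"twist":[0,0,0]},{"gripper":10,"travel":[0,0,0],"twist":[0,0,0]}]'
python3 -m crank '[{"gripper":10,"travel":[0,0.7,0],"twist":[0,0,0]},{"gripper":10,"travel":[0,0.7,0],"twist":[0,0,0]},{"gripper":10,"travel":[0,0,0],"twist":[0,0,0]}]'
python3 -c "
from h import *
go(.594,.2143,.0475,89.5)"
```

```text
time: 20.9
ee_pos: [0.5976, 0.2149, 0.0473]
tcp_rot: [-179.9, -0.0, 89.7]
wrist_force: [-5.9, 1.6, -0.5]
opening: 0.013
grasp_force: 88.3
time: 21.28
ee_pos: [0.5977, 0.2151, 0.0469]
tcp_rot: [-179.7, -0.0, 89.7]
wrist_force: [-11.5, 2.6, 0.7]
opening: 0.0127
grasp_force: 88.5
t=21.27 tcp [0.5977 0.2151 0.0469] rot [-1.7972e+02 -2.0000e-02  8.9700e+01] F [-11.48   2.59   0.68] op 0.0127 gf 88.5
   travel [-0.9 -3.7 -0.6] rz 0.003
```

Contact came at bar x = 0.5975, so the rail is turned about -0.016 rad, which is within tolerance. I'll ease off, set down and let go.

```bash
python3 -m crank '[{"gripper":10,"travel":[0,-0.9,1],"twist":[0,0,0.008]},{"gripper":10,"travel":[0,0,1],"twist":[0,0,0]},{"gripper":10,"travel":[0,0,0],"twist":[0,0,0]}]'
python3 -m crank '[{"gripper":25,"travel":[0,0,0],"twist":[0,0,0]},{"gripper":42,"travel":[0,0,0],"twist":[0,0,0]},{"gripper":42,"travel":[0,0,0],"twist":[0,0,0]},{"gripper":42,"travel":[0,0,0],"twist":[0,0,0]},{"gripper":42,"travel":[0,0,-20],"twist":[0,0,0]},{"gripper":42,"travel":[0,0,-50],"twist":[0,0,0]},{"gripper":42,"travel":[0,0,-50],"twist":[0,0,0]},{"gripper":42,"travel":[50,0,-50],"twist":[0,0,0]},{"gripper":42,"travel":[0,-60,0],"twist":[0,0,0]},{"gripper":42,"travel":[0,-60,0],"twist":[0,0,0]},{"gripper":42,"travel":[0,-60,0],"twist":[0,0,0]},{"gripper":42,"travel":[0,0,0],"twist":[0,0,0]}]'
python3 - <<'E'
from h import *
import cv2
go(.4,.2,.2,90)
s=bot.camera("side")[:,:,::-1].copy()
k=600/270
a=cv2.resize(s[130:400,155:425],(600,600),interpolation=cv2.INTER_CUBIC)
for x,y in((.6948,-.1971),(.7019,.2135)):
    for q in proj(CAL["side"],place((x,y,-.012),[(sx*.06,sy*.05,z) for sx in(1,-1) for sy in(1,-1) for z in(0,.066)])):
        cv2.circle(a,(int((q[0]-155)*k),int((q[1]-130)*k)),3,(0,255,0),1)
cv2.imwrite("pics/end.png",a)
E
```

```text
time: 21.65
ee_pos: [0.5976, 0.2153, 0.0459]
tcp_rot: [-179.8, -0.0, 89.3]
wrist_force: [-9.5, 2.2, 4.3]
opening: 0.0129
grasp_force: 88.8
time: 23.15
ee_pos: [0.4167, 0.2615, 0.2123]
tcp_rot: [179.9, -0.1, 89.3]
wrist_force: [0.2, 0.8, -1.3]
opening: 0.0421
grasp_force: 0.0
t=23.15 tcp [0.4167 0.2615 0.2123] rot [ 1.799e+02 -8.000e-02  8.933e+01] F [ 0.21  0.78 -1.3 ] op 0.0421 gf 0.0
   travel [-61.7 -16.   12.3] rz -0.012
```

View pics/end.png

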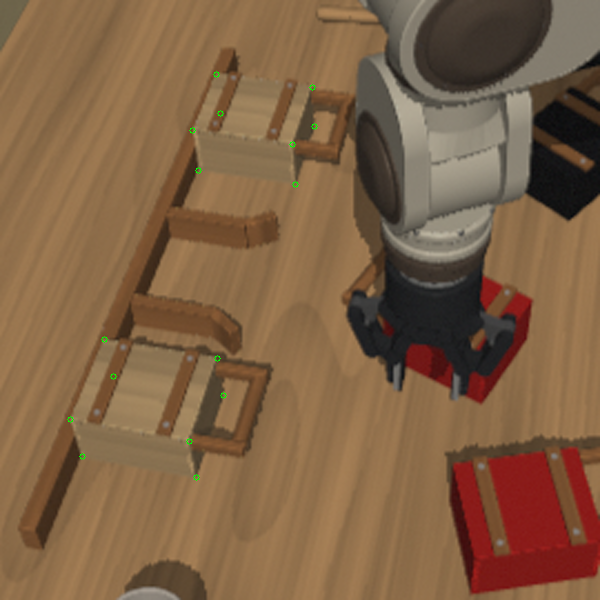

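The final view shows both crates flat at the rail on either side of the bay. Their corners are where they should be, (75,418) and (197,473) for the left one, and the mug and brush are untouched. The arm is clear, so I'll hand in.

```bash
python3 -c "
from workcell import bot
print(bot.job_done())"
```

```text
the job is handed in; nothing more can be done
None
```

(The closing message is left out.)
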